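Unlock the pack tester and set its screen

TASK

Take the key from its stand, push it fully home in the lock of the battery tester and turn it clockwise a quarter turn to its stop, which frees the screen lid. Then lift the stiff lid until the screen stands open at 105 degrees from closed (just past upright, leaning a little back), and leave it standing there with the key still fully in the turned lock. Leave the other things on the bench where they are.

Things in the scene. Friction and masses are not known exactly. Their poses are not given: they have to be found in the camera images.
- tester: Grey battery tester fixed to the bench, 180 (x) x 280 (y) x 80 mm high. Origin: centre of its underside; front (facing roughly the robot's right) is its -x, +y its left. The black screen lid covers the left part (y -46 to +136 mm), its top flush with the 80 mm high right deck (y -140 to -50 mm) that carries the lock. Front wall below the lid at x = -90 mm.
- lid (a joint): Lid angle, rad: 0 closed, grows as the front edge rises; 1.833 is 105 degrees; stop at 2.3. Hinge along the tester's y at the lid's rear. Stiff: stays wherever it is left, at any angle; takes 5 to 6 N upwards at the lip. Lid about 0.35 kg. With the bolt in (lock under about 0.8) it cannot rise.
- lid_hinge (a point): Point on the hinge axis at the lid's middle, at (62, 45, 80) mm in the tester's frame; axes as the tester's. The lid is a slab 14 mm thick reaching down from the axis height (underside 66 mm above the bench when closed).
- lid_lip (a point): Middle of the lower front edge of the lid's pull lip, 180 mm from the hinge axis; moves with the lid; axes as the tester's when closed. The lip is a black tab 110 mm wide (y), 10 mm thick, sticking out 28 mm beyond the tester's front wall, underside 66 mm above the bench when closed, free space below it.
- lock (a joint): Turn of the lock plug, rad: 0 to 1.571, grows clockwise seen from above; starts between 0 and 0.2, bolt in; the bolt is free of the lid above about 0.8, the stop is at 1.571. Friction 0.08 N m, stays where left.
- lock_mouth (a point): Centre of the key slot at the top of the steel lock plug (round collar 53 mm across) on the tester's right deck, 84 mm above the bench. z up, y along the slot's length (turns with the plug). Slot 20.5 x 8.5 mm, 34 mm deep, mouth chamfered 2 mm.
- key: Steel key standing upright, 88 mm tall, 90 g. Origin: blade tip; z up, y along the width of blade and bow. Blade 18 (y) x 6 (x) mm, 30 mm long; above it a collar 26 mm across, 30 to 36 mm up, that stops on the slot's rim; flat bow 44 (y) x 10 (x) mm, 44 to 88 mm up, gripped across its 10 mm. Fully home the tip is 30 mm below the lock's mouth. Half a turn round it is the same.
- key_stand: Fixed grey plastic block 80 x 80 x 45 mm, key standing in a loose slot in its top (the key's tip 15 mm above the bench, its collar on the block's top). Origin under its centre. It stands to the robot's right or left of the tester.
- parts_tray: Bystander: empty open grey plastic tray, 120 x 100 x 40 mm; origin under its centre.
- driver: Bystander: screwdriver 180 mm long lying on the table; origin at its middle.
- busbar: Bystander: flat copper bar 110 x 28 x 6 mm; origin under its centre.
- collar_a: Bystander: bare steel tube collar, 44 mm across, 30 mm high; origin under its centre.
- collar_b: Bystander: bare steel tube collar like the other; origin under its centre.
- spanner: Bystander: steel spanner 170 mm long lying on the table; origin at its middle.
- terminal_cover: Bystander: stepped orange plastic cover, 70 x 45 x 43 mm; origin under its centre.
Not all that is in view belongs to the job. Leave any blue look-alike of the key alone.

How it is judged:
On the way, in this order (a step that is already met when the one before it is completed fails the run):
1. the key is fully home in the lock (within 4 mm of full depth, upright) (z of key in the frame of lock_mouth below -0.026 m and horizontal distance between key and lock_mouth below 0.006 m and angle between key's own z axis and vertical below 0.12 rad), for 0.2 s.
2. with the key home the lock is turned clockwise to its stop (over 1.35 rad) (all of step 1 and value of joint lock above 1.35 rad), for 0.2 s.
At the end, for the whole second after the job is handed in: The lid stands still at 105 degrees, 7 degrees either way (1.711 to 1.955 rad); the lock is turned past 1.35 rad; the key is still in it, its tip more than 26 mm below the mouth, within 6 mm of its centre and within 0.12 rad of upright (all of step 2 and value of joint lid between 1.711 and 1.955 rad and velocity of joint lid between -0.05 and 0.05 rad/s); the robot touches nothing.
It fails at once if a bystander is moved more than 30 mm (distance of any of parts_tray, driver, busbar, collar_a, collar_b, spanner, terminal_cover from where it was at the start of the episode above 0.03 m).
It also fails if it takes over 61 s, if anything falls off the work surface, if the arm or the gripper's body presses on something with over 40 N, if the wrist force passes 120 N, or if a joint passes its speed limit or range.

ROBOT

A 7-joint arm with a two-finger parallel gripper is mounted at the origin on the work surface. World frame = base frame: x ahead of the robot, y to its left, z up, the work surface at z = 0. Lengths are in m, angles in rad, forces in N, time in s.
With the tool pointing down it reaches from about 0.425 to 0.925 m from the base axis. Payload 6.8 kg.
Tool frame: the origin (TCP) lies between the finger pads; the fingertips stand finger_overhang ahead of it and the grasp point (between the pads) lies 6 mm ahead of it (finger_overhang is the distance from the TCP to the fingertips, in m); z points along the fingers, y is the line along which they close (so a half turn about z gives the same grasp; the last joint's range is limited). The gripper opens to 85 mm and grips with 20 to 120 N. Pads are 22 mm wide; open, the fingers measure 114 mm over their backs; the gripper's body (76 mm by 85 mm) begins 54 mm behind the grasp point. The pads swing forward as they close: fully open they stand 13 mm farther back than shut.
Start: joints at [-1.284, 0.477, 0.022, 1.555, -0.011, 1.109, -0.083], TCP at [0.26, 0.623, 0.256] pointing down, gripper open.
Joint ranges: [-2.96, 2.96], [-0.34, 2.1], [-1.41, 1.46], [0.24, 2.44], [-1.37, 4.51], [0.17, 1.92], [-2.96, 2.96]. Speed limits (rad/s): [2.39, 2.39, 3.14, 3.14, 3.14, 3.14, 3.14].

INTERFACE

Orientations are given as a unit quaternion [w, x, y, z].
In Python, from station import * gives the robot as it stands.
- The arm moves only by the tool drive_tool, never from a script. Its argument "increments" is a list of rows, each an object of numbers: "claw": the finger opening in m, from 0 to 0.0854; "dx", "dy", "dz": the shift along the tool's x, y, z in m; "wx", "wy", "wz": the turn, a rotation vector about the tool's x, y, z in degrees. A call has 1 to 20 rows; each row shifts and turns the commanded pose from where the row before left it, along the tool's axes as they then stand; what a row does not reach is not made up. A row lasts 1/8 s, in which the tool goes at most 62.5 mm and 10.7 degrees, less where a joint would pass 70% of its speed; a pose out of reach is approached as far as the arm can. A call with a gripper value outside its range is refused whole. The fingers move at their own pace and stop on an object; "newtons" is the grip in N (left out, the last holds). Time passes only in rows, so rows that do not move let the fingers close. It gives the time, the measured TCP pose, the force, the opening and the grip force at its end, in the units of the state.
- get_obs(): the state, without advancing time (a new reading comes with each control period).
- read_camera(name): name is "side" or "top" or "wrist"; returns (picture, depth): 480x640x3 uint8, red, green, blue; 480x640 float32, m along the optical axis (not along the pixel's ray), 0 where there is no reading.
- calibration(name): a dict with "intrinsics" (3x3 intrinsics, pixels), "R" (3x3) and "t" (3): a world point X has camera coordinates R X + t; the wrist camera has in their place "mount" (4x4, takes a point from camera to tool coordinates, whose origin is the TCP and whose axes are the flange's). Camera axes: x right, y down, z forward; pixel columns grow to the right and rows downward; lengths in m; the calibration is good to about 2 mm. A picture is of the moment at which its call begins: read the wrist's pose just before it. calibration takes no time and is no camera call.
- hand_in(): hands the job in; it is judged then, once.
The state is a dict: "t": time; "q": joint angles; "joint_vel": joint speeds; "joint_torque": joint torques, N m; "eef_pos": TCP position; "tool_rot": TCP orientation; "contact_force": force on the tool from outside, world axes, zero at the start; "torque": the same for the moment, N m; "gripper_width": opening from 0.0 (shut) to 1.0 (fully open); "grasp_force": force on a finger pad.
Only numpy, scipy, OpenCV 4.12 (cv2) and the standard library are available. Lean on these libraries where they do the work, as an engineer would, in place of code of your own. Each camera call takes 0.05 s, during which the arm holds its last target. There are 200 camera calls.

## Working session

There is one attempt and no reset: what is moved stays moved. The work goes in short steps, Python scripts to look and compute and a tool call to move; the robot and the scene stay as the last step left them, time stands still between calls to the robot, and variables do not carry over. Pictures are saved under pics/ and viewed, at most 10 in all, crops included, and the job is handed in when it is done.

Besides the shell and the picture viewer there is one more tool, called as name(argument=value, ...) on one line, values as JSON. drive_tool: Moves the arm, as the interface text tells. Its arguments: {"type":"object","properties":{"increments":{"type":"array","items":{"type":"object","properties":{"claw":{"type":"number"},"dx":{"type":"number"},"dy":{"type":"number"},"dz":{"type":"number"},"wx":{"type":"number"},"wy":{"type":"number"},"wz":{"type":"number"}}}},"newtons":{"type":"number"}},"required":["increments"]}

```bash
ls; mkdir -p pics; python3 - <<'E'
from station import *
import cv2,numpy as np
np.set_printoptions(precision=4,suppress=True)
print(get_obs())
for n in ["top","side"]:
    p,d=read_camera(n); np.savez(f"{n}0.npz",p=p,d=d); cv2.imwrite(f"pics/{n}0.png",p[:,:,::-1])
    print(n,calibration(n))
print(calibration("wrist"))
E
```

```text
pics
{'t': 0.0, 'q': array([-1.2841,  0.4778,  0.0224,  1.5564, -0.0115,  1.1093, -0.0831]), 'joint_vel': array([-0.    , -0.    , -0.0001, -0.001 ,  0.0013, -0.0004, -0.0007]), 'joint_torque': array([  0.0007, -59.6455,   1.6081, -28.1187,   0.0125,   0.0094,
         0.    ]), 'eef_pos': array([0.2594, 0.6226, 0.2553]), 'tool_rot': array([-0.0001,  0.1961,  0.9806, -0.0009]), 'contact_force': array([-0.4964,  0.5326,  0.2153]), 'torque': array([-0.0129,  0.04  ,  0.0209]), 'grasp_force': 0.0, 'gripper_width': 0.9975631303106532}
top {'intrinsics': array([[503.3582,   0.    , 316.5666],
       [  0.    , 503.3582, 242.7679],
       [  0.    ,   0.    ,   1.    ]]), 'R': array([[-0.0046, -1.    ,  0.0078],
       [-0.9865,  0.0033, -0.1635],
       [ 0.1635, -0.0084, -0.9865]]), 't': array([0.0102, 0.5352, 1.3214])}
side {'intrinsics': array([[514.481 ,   0.    , 322.5368],
       [  0.    , 514.481 , 235.0821],
       [  0.    ,   0.    ,   1.    ]]), 'R': array([[ 0.8966, -0.4427,  0.0045],
       [-0.2389, -0.4925, -0.8369],
       [ 0.3728,  0.7493, -0.5474]]), 't': array([-0.4793,  0.2166,  1.0014])}
{'intrinsics': array([[347.7996,   0.    , 323.3606],
       [  0.    , 347.7996, 241.728 ],
       [  0.    ,   0.    ,   1.    ]]), 'mount': array([[ 0.    , -0.9536, -0.301 ,  0.077 ],
       [ 1.    ,  0.0002, -0.0008,  0.0003],
       [ 0.0008, -0.301 ,  0.9536, -0.1168],
       [ 0.    ,  0.    ,  0.    ,  1.    ]])}
```

View pics/top0.png

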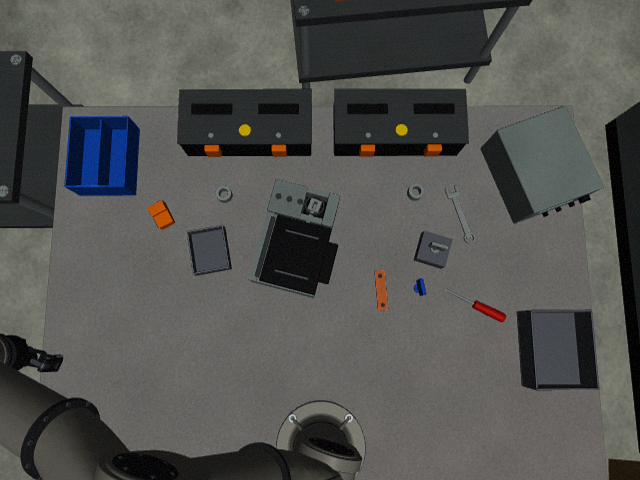

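View pics/side0.png

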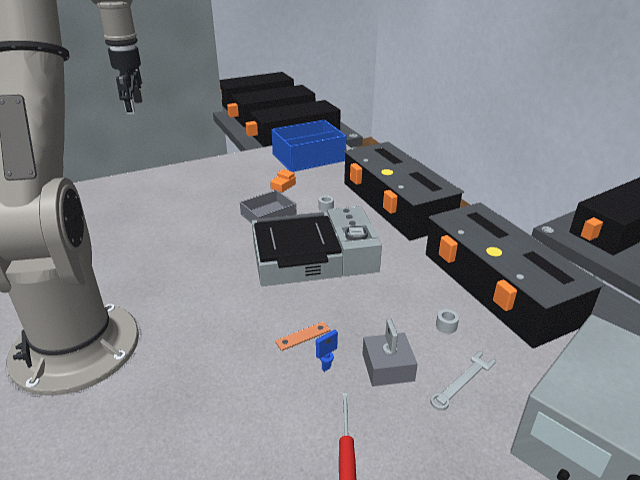

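The real key is the grey one in the stand, at top (435,246) and side (391,335). The blue look-alike is at top (420,287) and side (326,345). The tester is at top (297,240), with its lip pointing right and the lock at (313,207). Next: a close crop and first estimates.

```bash
cat > h.py <<'E'
import numpy as np,cv2
from scipy.spatial.transform import Rotation as Rn
np.set_printoptions(precision=4,suppress=True)
from station import *
def tool():
    o=get_obs(); w,x,y,z=o["tool_rot"]; return np.array(o["eef_pos"]),Rn.from_quat([x,y,z,w]).as_matrix()
def cam(n,T=None):
    c=calibration(n)
    if n!="wrist": R=c["R"]; return c["intrinsics"],R.T,-R.T@c["t"]
    p,R=T or tool(); M=c["mount"]; return c["intrinsics"],R@M[:3,:3],p+R@M[:3,3]
def ray(n,uv,z,T=None):
    K,R,o=cam(n,T); uv=np.atleast_2d(uv).astype(float)
    d=(R@np.linalg.inv(K)@np.c_[uv,np.ones(len(uv))].T).T
    return o+d*((z-o[2])/d[:,2])[:,None]
def proj(n,X,T=None):
    K,R,o=cam(n,T); c=(np.atleast_2d(X)-o)@R; c=c@K.T; return c[:,:2]/c[:,2:]
E
python3 - <<'E'
from h import *
p=np.load("top0.npz")["p"][:,:,::-1]; s=np.load("side0.npz")["p"][:,:,::-1]
r=lambda a:cv2.resize(a,(400,300),interpolation=cv2.INTER_CUBIC)
a=np.vstack([np.hstack([r(p[160:310,240:440]),r(p[220:265,405:465])]),np.hstack([r(s[190:300,240:387]),r(s[310:390,350:457])])])
cv2.imwrite("pics/crop.png",a)
print("key",ray("top",(437,246),.103),"stand",ray("top",(433,249),.045))
print("lock",ray("top",(313,207),.084),"lip",ray("top",(332,262),.08))
E
```

```text
key [[ 0.5159 -0.304   0.103 ]] stand [[ 0.5169 -0.3073  0.045 ]]
lock [[0.6252 0.0175 0.084 ]] lip [[ 0.4779 -0.0318  0.08  ]]
```

View pics/crop.png

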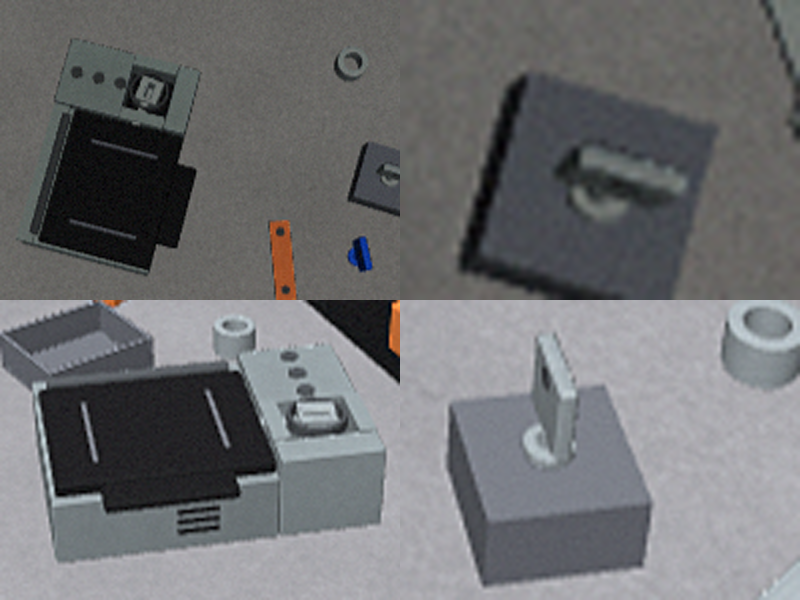

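drive_tool(increments=[{"dx":-0.0477,"dy":-0.0307},{"dx":-0.0477,"dy":-0.0307},{"dx":-0.0477,"dy":-0.0307},{"dx":-0.0477,"dy":-0.0307},{"dx":-0.0477,"dy":-0.0307},{"dx":-0.0477,"dy":-0.0307},{"dx":-0.0477,"dy":-0.0307},{"dx":-0.0477,"dy":-0.0307},{"dx":-0.0477,"dy":-0.0307},{"dx":-0.0181,"dy":-0.0531},{"dx":-0.0181,"dy":-0.0531},{"dx":-0.0181,"dy":-0.0531},{"dx":-0.0181,"dy":-0.0531},{"dx":-0.0181,"dy":-0.0531},{"dx":-0.0181,"dy":-0.0531},{"dx":-0.0181,"dy":-0.0531},{"dx":-0.0181,"dy":-0.0531},{"dx":-0.0181,"dy":-0.0531}])

```text
schema error: expected keys claw, dx, dy, dz, wx, wy, wz
```

drive_tool(increments=[{"wz":10.4},{"wz":10.4},{"wz":10.4},{"wz":10.4},{"wz":10.4},{"wz":10.4},{"wz":10.4},{"wz":10.4},{}])

```text
schema error: expected keys claw, dx, dy, dz, wx, wy, wz
```

```bash
python3 - <<'E'
from h import *
T=tool(); p,d=read_camera("wrist"); np.savez("w1.npz",p=p,d=d,tp=T[0],tR=T[1]); cv2.imwrite("pics/w1.png",p[:,:,::-1])
print(T, get_obs()["q"],proj("wrist",[[.516,-.304,.103]],T))
# top-view tester: dark lid/lip & tester edges for later; slot look
E
```

```text
(array([0.2594, 0.6226, 0.2554]), array([[-0.9231,  0.3846, -0.0005],
       [ 0.3846,  0.9231, -0.0016],
       [-0.0001, -0.0017, -1.    ]])) [-1.2841  0.4776  0.0224  1.5562 -0.0115  1.1093 -0.0831] [[-248.24    662.9303]]
```

View pics/w1.png

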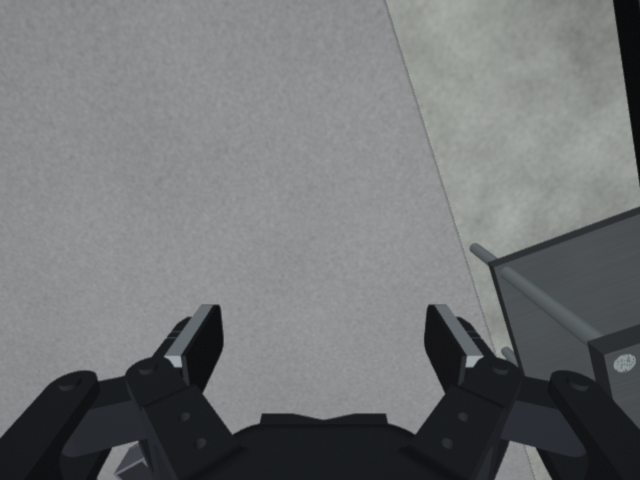

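The schema needs every key in every row. That picture only shows the start pose, with the fingers at (215,340) and (435,340).

drive_tool(increments=[{"claw":0.0854,"dx":-0.0477,"dy":-0.0307,"dz":0,"wx":0,"wy":0,"wz":0},{"claw":0.0854,"dx":-0.0477,"dy":-0.0307,"dz":0,"wx":0,"wy":0,"wz":0},{"claw":0.0854,"dx":-0.0477,"dy":-0.0307,"dz":0,"wx":0,"wy":0,"wz":0},{"claw":0.0854,"dx":-0.0477,"dy":-0.0307,"dz":0,"wx":0,"wy":0,"wz":0},{"claw":0.0854,"dx":-0.0477,"dy":-0.0307,"dz":0,"wx":0,"wy":0,"wz":0},{"claw":0.0854,"dx":-0.0477,"dy":-0.0307,"dz":0,"wx":0,"wy":0,"wz":0},{"claw":0.0854,"dx":-0.0477,"dy":-0.0307,"dz":0,"wx":0,"wy":0,"wz":0},{"claw":0.0854,"dx":-0.0477,"dy":-0.0307,"dz":0,"wx":0,"wy":0,"wz":0},{"claw":0.0854,"dx":-0.0477,"dy":-0.0307,"dz":0,"wx":0,"wy":0,"wz":0},{"claw":0.0854,"dx":-0.0181,"dy":-0.0531,"dz":0,"wx":0,"wy":0,"wz":0},{"claw":0.0854,"dx":-0.0181,"dy":-0.0531,"dz":0,"wx":0,"wy":0,"wz":0},{"claw":0.0854,"dx":-0.0181,"dy":-0.0531,"dz":0,"wx":0,"wy":0,"wz":0},{"claw":0.0854,"dx":-0.0181,"dy":-0.0531,"dz":0,"wx":0,"wy":0,"wz":0},{"claw":0.0854,"dx":-0.0181,"dy":-0.0531,"dz":0,"wx":0,"wy":0,"wz":0},{"claw":0.0854,"dx":-0.0181,"dy":-0.0531,"dz":0,"wx":0,"wy":0,"wz":0},{"claw":0.0854,"dx":-0.0181,"dy":-0.0531,"dz":0,"wx":0,"wy":0,"wz":0},{"claw":0.0854,"dx":-0.0181,"dy":-0.0531,"dz":0,"wx":0,"wy":0,"wz":0},{"claw":0.0854,"dx":-0.0181,"dy":-0.0531,"dz":0,"wx":0,"wy":0,"wz":0}])

```text
t: 2.4
eef_pos: [0.5158, -0.3024, 0.2562]
tool_rot: [-0.0, 0.196, 0.981, 0.0]
contact_force: [0.6, 0.6, -1.1]
gripper_width: 1.001
grasp_force: 0.0
```

drive_tool(increments=[{"claw":0.0854,"dx":0,"dy":0,"dz":0,"wx":0,"wy":0,"wz":10.4},{"claw":0.0854,"dx":0,"dy":0,"dz":0,"wx":0,"wy":0,"wz":10.4},{"claw":0.0854,"dx":0,"dy":0,"dz":0,"wx":0,"wy":0,"wz":10.4},{"claw":0.0854,"dx":0,"dy":0,"dz":0,"wx":0,"wy":0,"wz":10.4},{"claw":0.0854,"dx":0,"dy":0,"dz":0,"wx":0,"wy":0,"wz":10.4},{"claw":0.0854,"dx":0,"dy":0,"dz":0,"wx":0,"wy":0,"wz":10.4},{"claw":0.0854,"dx":0,"dy":0,"dz":0,"wx":0,"wy":0,"wz":10.4},{"claw":0.0854,"dx":0,"dy":0,"dz":0,"wx":0,"wy":0,"wz":10.4},{"claw":0.0854,"dx":0,"dy":0,"dz":0,"wx":0,"wy":0,"wz":0}])

```text
t: 3.52
eef_pos: [0.5161, -0.3006, 0.256]
tool_rot: [-0.0, 0.797, 0.604, -0.0]
contact_force: [-0.1, -0.3, 1.0]
gripper_width: 1.003
grasp_force: 0.0
```

```bash
python3 - <<'E'
from h import *
T=tool(); p,d=read_camera("wrist"); np.savez("w1.npz",p=p,d=d,tp=T[0],tR=T[1]); cv2.imwrite("pics/w2.png",p[:,:,::-1])
print(T, get_obs()["q"],proj("wrist",[[.516,-.304,.103]],T))
p,d=read_camera("top"); np.savez("top1.npz",p=p,d=d)
E
```

```text
(array([ 0.5161, -0.3006,  0.256 ]), array([[ 0.2708,  0.9626, -0.0008],
       [ 0.9626, -0.2708, -0.0001],
       [-0.0003, -0.0007, -1.    ]])) [-0.1334  0.4248  0.7442  1.7848 -0.3254  1.0594  0.4564] [[324.4438 236.0079]]
```

View pics/w2.png

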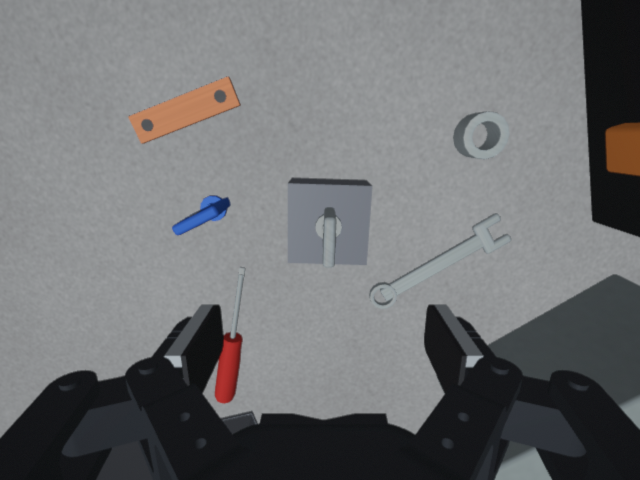

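The key is in the stand, its bow running from (329,207) to (329,266) and its collar at (328,227), and the fingers are already nearly square to it. The blue copy sits at (205,215), away from the reach.

```bash
python3 - <<'E'
from h import *
z=np.load("w1.npz"); T=(z["tp"],z["tR"]); p=z["p"].astype(int); d=z["d"]
K,R,o=cam("wrist",T)
v,u=np.mgrid[190:280,290:370]; dd=d[190:280,290:370]
P=o+(np.stack([(u-K[0,2])/K[0,0]*dd,(v-K[1,2])/K[1,1]*dd,dd],-1)@R.T)
m=(P[...,2]>.092)&(P[...,2]<.115); Q=P[m]; print(m.sum(),Q[:,2].mean())
c,(w,h),a=cv2.minAreaRect(Q[:,:2].astype(np.float32)*1000); print("bow top",c,w,h,a)
S=P[(P[...,2]>.04)&(P[...,2]<.048)]; r=cv2.minAreaRect(S[:,:2].astype(np.float32)*1000); print("stand",r)
C=P[(P[...,2]>.0485)&(P[...,2]<.054)]; print("collar",len(C),cv2.minEnclosingCircle(C[:,:2].astype(np.float32)*1000))
t=T[1].T@(np.r_[np.array(c)/1000,.1]-T[0]); print("tool offset",t)
E
```

```text
635 0.1014067221771327
bow top (518.0256958007812, -311.0462341308594) 44.10366439819336 10.293696403503418 73.16685485839844
stand ((518.4238891601562, -313.9998779296875), (75.82788848876953, 77.66028594970703), 72.9699935913086)
collar 214 ((518.205322265625, -311.0226745605469), 12.713068008422852)
tool offset [-0.0095  0.0048  0.156 ]
```

drive_tool(increments=[{"claw":0.06,"dx":-0.0095,"dy":0.0048,"dz":0,"wx":0,"wy":0,"wz":0},{"claw":0.05,"dx":0,"dy":0,"dz":0.05,"wx":0,"wy":0,"wz":1.1},{"claw":0.05,"dx":0,"dy":0,"dz":0.05,"wx":0,"wy":0,"wz":0},{"claw":0.05,"dx":0,"dy":0,"dz":0.04,"wx":0,"wy":0,"wz":0},{"claw":0.05,"dx":0,"dy":0,"dz":0.025,"wx":0,"wy":0,"wz":0},{"claw":0.05,"dx":0,"dy":0,"dz":0,"wx":0,"wy":0,"wz":0},{"claw":0.0,"dx":0,"dy":0,"dz":0,"wx":0,"wy":0,"wz":0},{"claw":0.0,"dx":0,"dy":0,"dz":0,"wx":0,"wy":0,"wz":0},{"claw":0.0,"dx":0,"dy":0,"dz":0,"wx":0,"wy":0,"wz":0},{"claw":0.0,"dx":0,"dy":0,"dz":0,"wx":0,"wy":0,"wz":0},{"claw":0.0,"dx":0,"dy":0,"dz":0,"wx":0,"wy":0,"wz":0}], newtons=80)

```text
t: 5.0
eef_pos: [0.5189, -0.3119, 0.0926]
tool_rot: [0.001, 0.803, 0.595, 0.001]
contact_force: [-0.9, -0.5, 6.8]
gripper_width: 0.103
grasp_force: 78.2
```

```bash
python3 - <<'E'
from h import *
print(tool(),get_obs()["gripper_width"])
# lock from top0 depth
z=np.load("top1.npz"); d=z["d"]; K,R,o=cam("top")
v,u=np.mgrid[170:310,240:350]; dd=d[170:310,240:350]
P=o+(np.stack([(u-K[0,2])/K[0,0]*dd,(v-K[1,2])/K[1,1]*dd,dd],-1)@R.T)
S=P[(P[...,2]>.073)&(P[...,2]<.089)&(dd>0)]; r=cv2.minAreaRect(S[:,:2].astype(np.float32)*1000); print(r,cv2.boxPoints(r))
g=z["p"][170:310,240:350].sum(-1); L=P[(g<90)&(P[...,2]>.06)&(P[...,2]<.09)]; r=cv2.minAreaRect(L[:,:2].astype(np.float32)*1000); print("lid",r)
E
```

```text
(array([ 0.5189, -0.3119,  0.0926]), array([[ 0.2911,  0.9567,  0.0021],
       [ 0.9567, -0.2911, -0.0009],
       [-0.0002,  0.0022, -1.    ]])) 0.10290680496265824
((545.5382080078125, 53.73912811279297), (205.8989715576172, 278.8771667480469), 76.04874420166016) [[385.3922 -12.5553]
 [656.0428 -79.7916]
 [705.6843 120.0336]
 [435.0336 187.2699]]
lid ((531.67578125, 41.96592712402344), (176.94195556640625, 253.8305206298828), 75.27574920654297)
```

drive_tool(increments=[{"claw":0.0,"dx":0,"dy":0,"dz":-0.03,"wx":0,"wy":0,"wz":0},{"claw":0.0,"dx":0,"dy":0,"dz":-0.05,"wx":0,"wy":0,"wz":0},{"claw":0.0,"dx":0,"dy":0,"dz":-0.05,"wx":0,"wy":0,"wz":0},{"claw":0.0,"dx":0,"dy":0,"dz":-0.03,"wx":0,"wy":0,"wz":0},{"claw":0.0,"dx":0.0577,"dy":0.001,"dz":0,"wx":0,"wy":0,"wz":0},{"claw":0.0,"dx":0.0577,"dy":0.001,"dz":0,"wx":0,"wy":0,"wz":0},{"claw":0.0,"dx":0.0577,"dy":0.001,"dz":0,"wx":0,"wy":0,"wz":0},{"claw":0.0,"dx":0.0577,"dy":0.001,"dz":0,"wx":0,"wy":0,"wz":0},{"claw":0.0,"dx":0.0577,"dy":0.001,"dz":0,"wx":0,"wy":0,"wz":0},{"claw":0.0,"dx":0.0577,"dy":0.001,"dz":0,"wx":0,"wy":0,"wz":0},{"claw":0,"dx":0,"dy":0,"dz":0,"wx":0,"wy":0,"wz":-10.6},{"claw":0,"dx":0,"dy":0,"dz":0,"wx":0,"wy":0,"wz":-10.6},{"claw":0,"dx":0,"dy":0,"dz":0,"wx":0,"wy":0,"wz":-10.6},{"claw":0,"dx":0,"dy":0,"dz":0,"wx":0,"wy":0,"wz":-10.6},{"claw":0,"dx":0,"dy":0,"dz":0,"wx":0,"wy":0,"wz":-10.6},{"claw":0,"dx":0,"dy":0,"dz":0,"wx":0,"wy":0,"wz":-10.6},{"claw":0,"dx":0,"dy":0,"dz":0,"wx":0,"wy":0,"wz":-10.6},{"claw":0,"dx":0,"dy":0,"dz":0,"wx":0,"wy":0,"wz":-10.6},{"claw":0,"dx":0,"dy":0,"dz":0,"wx":0,"wy":0,"wz":0}])

```text
t: 7.38
eef_pos: [0.6245, 0.018, 0.2514]
tool_rot: [-0.0, 0.193, 0.981, 0.0]
contact_force: [0.6, 0.2, -1.1]
gripper_width: 0.107
grasp_force: 77.9
```

```bash
python3 - <<'E'
from h import *
T=tool(); p,d=read_camera("wrist"); np.savez("w3.npz",p=p,d=d,tp=T[0],tR=T[1]); cv2.imwrite("pics/w3.png",p[:,:,::-1])
print(T, get_obs()["q"],proj("wrist",[[.6252,.0175,.084]],T))
E
```

```text
(array([0.6245, 0.018 , 0.2514]), array([[-0.9258,  0.3781, -0.0001],
       [ 0.3781,  0.9258,  0.0004],
       [ 0.0002,  0.0003, -1.    ]])) [-0.3934  0.4124  0.3546  1.7063 -0.1613  1.0517  1.195 ] [[323.0033 228.4307]]
```

View pics/w3.png

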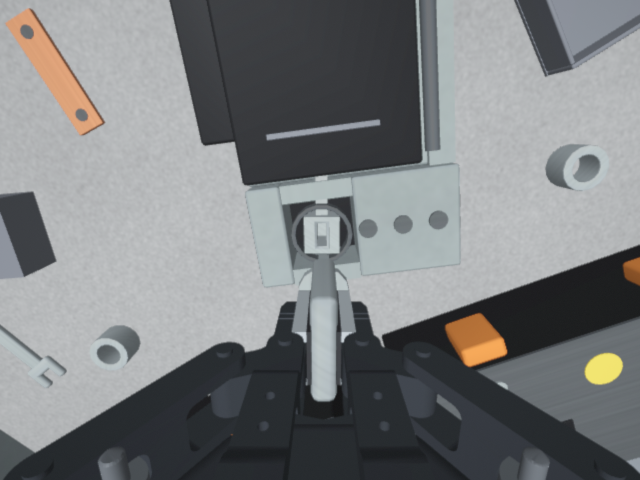

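The lock plug is at (322,234) with its slot almost vertical in the picture, so it lines up with the held blade, whose tip is at (323,255). One close crop for the slot outline.

```bash
python3 - <<'E'
from h import *
p=np.load("w3.npz")["p"][:,:,::-1]; c=p[195:285,280:370]
cv2.imwrite("pics/w3c.png",cv2.resize(c,(600,600),interpolation=cv2.INTER_CUBIC))
g=c.sum(-1)//3; print(g[18:66:2,22:66:2])
E
```

```text
[[115 113  97 126 131 131 133 192 197 197 197 198 194 137 131 131 129 111
  113 115  97  59]
 [114 119 127 131 131 132 133 155 158 157 152 152 150 132 131 131 132 131
  122 113 116 105]
 [ 84 170 186 184 185 186 186 185 186 185 186 184 183 183 183 185 185 187
  182  85 110 115]
 [ 60 192 198 199 198 197 198 199 198 199 198 198 197 196 195 196 198 198
  193  79  69 112]
 [ 60 195 200 198 199 198 189 184 186 187 188 189 189 189 197 196 195 196
  190  70  51  95]
 [ 60 195 200 200 198 197 179 160 184 187 192 193 181 184 198 197 196 195
  186  65  51  62]
 [ 56 181 201 200 200 199 178 155 194 200 199 198 181 184 198 197 198 197
  186  66  51  50]
 [ 57 173 200 200 201 200 182 156 192 197 199 200 182 181 196 198 198 198
  188  66  50  49]
 [ 56 171 196 200 200 200 183 156 194 197 196 198 182 179 196 198 198 199
  187  66  50  49]
 [ 57 172 197 197 198 200 184 156 193 199 198 196 181 180 194 198 198 198
  189  65  49  48]
 [ 56 173 199 197 197 196 188 156 190 195 198 198 182 180 196 197 197 198
  189  65  49  49]
 [ 54 157 197 199 198 197 187 152 170 172 173 176 174 181 195 199 198 197
  1
[... 432 characters left out ...]
8 140 156 183 194 199 200 201
  191  69  65  79]
 [ 53 134 199 197 196 199 196 176 182 191 189 190 191 187 194 196 197 200
  193 100  75 107]
 [ 56 134 196 198 198 196 196 197 197 196 198 196 194 195 198 197 197 196
  190  87  88 116]
 [ 87 135 197 197 196 198 197 195 199 201 198 199 200 197 196 198 198 197
  188  94 114 115]
 [113 115 134 134 135 140 147 154 154 157 156 155 156 155 145 139 140 138
  139 115 113 116]
 [112 113 104  72  65  67  70  83 106 127 128 128 127 115  77  76  80 101
  115 112 116 125]
 [122 116 115 113 103  86  72  71 107 128 129 128 129 121  85 103 112 116
  114 121 125 124]
 [124 125 119 114 115 115 113 108 121 127 126 126 126 123 115 115 113 112
  123 125 125 124]]
```

View pics/w3c.png

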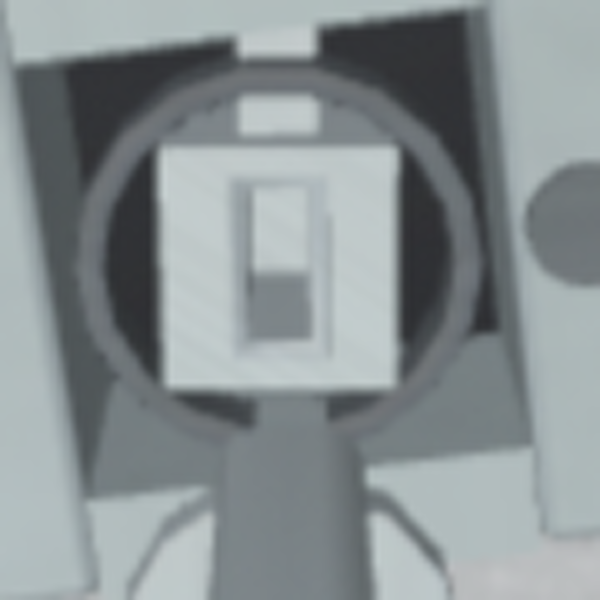

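```bash
python3 - <<'E'
from h import *
z=np.load("w3.npz"); T=(z["tp"],z["tR"]); d=z["d"]
K,R,o=cam("wrist",T)
f=lambda X: T[1].T@(X-T[0])
s=ray("wrist",(322.,235.),.084,T)[0]; print("slot",s,f(s))
for zz in (.1745,.177): print("tip near edge",f(ray("wrist",(323.5,254.5),zz,T)[0]))
# bow / collar points from depth
v,u=np.mgrid[250:410,280:370]; dd=d[250:410,280:370]
C=np.stack([(u-K[0,2])/K[0,0]*dd,(v-K[1,2])/K[1,1]*dd,dd],-1); M=calibration("wrist")["mount"]; P=C@M[:3,:3].T+M[:3,3]
for a in range(-24,80,8):
    m=(abs(P[...,1])<.02)&(P[...,2]>a/1e3)&(P[...,2]<(a+4)/1e3)&(dd>0)&(P[...,0]>-.03)
    if m.sum(): Q=P[m]; print(a,m.sum(),"x",Q[:,0].max(),"y",Q[:,1].min(),Q[:,1].max())
E
```

```text
slot [0.6302 0.0145 0.084 ] [-0.0067 -0.0011  0.1674]
tip near edge [0.0079 0.0002 0.0769]
tip near edge [0.0088 0.0002 0.0744]
-24 804 x 0.014463765511680382 y -0.013717080148170984 0.014844840581385865
-16 277 x 0.013354975067672734 y -0.014587657675486917 0.015652855006504388
-8 615 x 0.023372691082655404 y -0.015727330496374 0.017018281129736336
0 411 x 0.0231803566929972 y -0.0167919028881367 0.017892419793512124
8 360 x 0.023028288774468678 y -0.01773133146945426 0.018227106753149324
16 280 x 0.02289940541580676 y -0.016692931045651567 0.017028659080292507
24 64 x 0.022742006161961592 y -0.004826258612614601 0.004877204709803791
32 2 x 0.022189849911341285 y -1.750774822580585e-05 0.0031773968389334816
40 344 x 0.012020385625983232 y -0.012097367853694833 0.012564494997577643
48 1 x 0.007044860885144902 y 0.010710959719292616 0.010710959719292616
72 8 x 0.009268338043964 y -0.002416832282301222 0.002802459906570993
```

drive_tool(increments=[{"claw":0,"dx":-0.0067,"dy":-0.0013,"dz":0,"wx":0,"wy":0,"wz":-1.3},{"claw":0,"dx":0,"dy":0,"dz":0.04,"wx":0,"wy":0,"wz":0},{"claw":0,"dx":0,"dy":0,"dz":0.032,"wx":0,"wy":0,"wz":0},{"claw":0,"dx":0,"dy":0,"dz":0,"wx":0,"wy":0,"wz":0}])

```text
t: 7.92
eef_pos: [0.6289, 0.0143, 0.1768]
tool_rot: [-0.002, 0.181, 0.983, -0.001]
contact_force: [-0.8, 0.8, -0.4]
gripper_width: 0.106
grasp_force: 77.9
```

```bash
python3 - <<'E'
from h import *
T=tool(); p,d=read_camera("wrist"); np.savez("w4.npz",p=p,d=d,tp=T[0],tR=T[1]); print(T[0],proj("wrist",[[.6302,.0145,.084]],T))
c=p[190:310,260:380,::-1]; s=read_camera("side")[0][200:260,310:370,::-1]
r=lambda a:cv2.resize(a,(400,400),interpolation=cv2.INTER_CUBIC)
cv2.imwrite("pics/w4.png",np.hstack([r(c),r(s)]))
E
```

```text
[0.6289 0.0143 0.1768] [[324.7072 260.0785]]
```

View pics/w4.png

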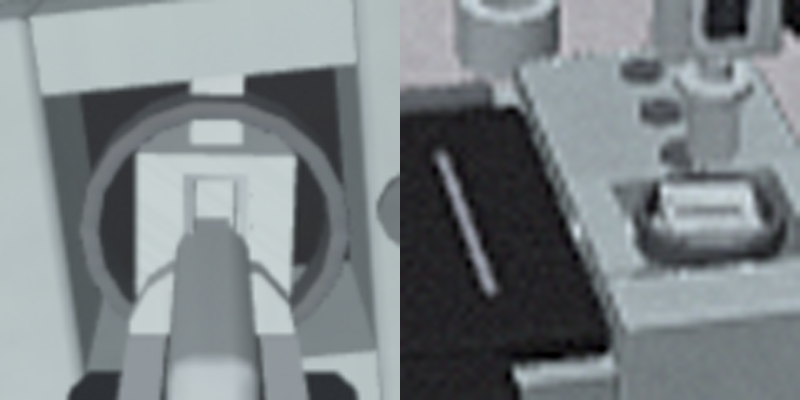

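```bash
python3 - <<'E'
from h import *
z=np.load("w4.npz"); T=(z["tp"],z["tR"])
f=lambda X: T[1].T@(X-T[0])
for uv in [(324.5,243.1),(324.5,244.5)]: print("slot +x edge",f(ray("wrist",uv,.084,T)[0]))
print("tip +x edge",f(ray("wrist",(324.2,190+218/3.333),T[0][2]-.0765,T)[0]))
z3=np.load("w3.npz"); T3=(z3["tp"],z3["tR"])
for y in (178,355): print("w3 edge", f(ray("wrist",(322,195+y/6.667),.084,T3)[0]))
print(T[1])
E
```

```text
slot +x edge [0.0099 0.0008 0.0929]
slot +x edge [0.0089 0.0008 0.0929]
tip +x edge [0.0075 0.0006 0.0765]
w3 edge [0.01   0.0013 0.0929]
w3 edge [-0.0135  0.0007  0.0928]
[[-0.9344  0.3563 -0.0053]
 [ 0.3563  0.9344 -0.001 ]
 [ 0.0046 -0.0029 -1.    ]]
```

drive_tool(increments=[{"claw":0,"dx":-0.0003,"dy":0,"dz":0.008,"wx":0,"wy":0,"wz":0},{"claw":0,"dx":0,"dy":0,"dz":0.005,"wx":0,"wy":0,"wz":0},{"claw":0,"dx":0,"dy":0,"dz":0.005,"wx":0,"wy":0,"wz":0},{"claw":0,"dx":0,"dy":0,"dz":0.005,"wx":0,"wy":0,"wz":0},{"claw":0,"dx":0,"dy":0,"dz":0,"wx":0,"wy":0,"wz":0}])

```text
t: 8.65
eef_pos: [0.6304, 0.0143, 0.1558]
tool_rot: [-0.0, 0.181, 0.984, -0.0]
contact_force: [-0.1, 0.1, -0.8]
gripper_width: 0.109
grasp_force: 77.9
```

drive_tool(increments=[{"claw":0,"dx":0,"dy":0,"dz":0.007,"wx":0,"wy":0,"wz":0},{"claw":0,"dx":0,"dy":0,"dz":0.007,"wx":0,"wy":0,"wz":0},{"claw":0,"dx":0,"dy":0,"dz":0.005,"wx":0,"wy":0,"wz":0},{"claw":0,"dx":0,"dy":0,"dz":0.003,"wx":0,"wy":0,"wz":0},{"claw":0,"dx":0,"dy":0,"dz":0.002,"wx":0,"wy":0,"wz":0},{"claw":0,"dx":0,"dy":0,"dz":0,"wx":0,"wy":0,"wz":0}])

```text
t: 9.4
eef_pos: [0.6307, 0.0143, 0.1323]
tool_rot: [-0.0, 0.181, 0.984, 0.0]
contact_force: [0.8, -0.5, -0.6]
gripper_width: 0.105
grasp_force: 77.9
```

drive_tool(increments=[{"claw":0,"dx":0,"dy":0,"dz":0.001,"wx":0,"wy":0,"wz":0},{"claw":0,"dx":0,"dy":0,"dz":0.001,"wx":0,"wy":0,"wz":0},{"claw":0,"dx":0,"dy":0,"dz":0,"wx":0,"wy":0,"wz":0}])

```text
t: 9.78
eef_pos: [0.631, 0.0143, 0.1316]
tool_rot: [0.0, 0.181, 0.984, 0.0]
contact_force: [-2.4, 0.3, 7.7]
gripper_width: 0.105
grasp_force: 79.5
```

drive_tool(increments=[{"claw":0,"dx":0,"dy":0,"dz":0,"wx":0,"wy":0,"wz":8},{"claw":0,"dx":0,"dy":0,"dz":0,"wx":0,"wy":0,"wz":8},{"claw":0,"dx":0,"dy":0,"dz":0,"wx":0,"wy":0,"wz":8},{"claw":0,"dx":0,"dy":0,"dz":0,"wx":0,"wy":0,"wz":8},{"claw":0,"dx":0,"dy":0,"dz":0,"wx":0,"wy":0,"wz":8},{"claw":0,"dx":0,"dy":0,"dz":0,"wx":0,"wy":0,"wz":8},{"claw":0,"dx":0,"dy":0,"dz":0,"wx":0,"wy":0,"wz":8},{"claw":0,"dx":0,"dy":0,"dz":0,"wx":0,"wy":0,"wz":8},{"claw":0,"dx":0,"dy":0,"dz":0,"wx":0,"wy":0,"wz":8},{"claw":0,"dx":0,"dy":0,"dz":0,"wx":0,"wy":0,"wz":0}])

```text
t: 11.02
eef_pos: [0.6307, 0.0132, 0.1316]
tool_rot: [0.0, 0.725, 0.689, -0.0]
contact_force: [-4.2, -1.7, 9.0]
gripper_width: 0.107
grasp_force: 79.6
```

```bash
python3 -c "
from h import *
o=get_obs();print(tool(),o['torque'],o['contact_force'],o['q'])"
```

```text
(array([0.6307, 0.0132, 0.1316]), array([[ 0.0515,  0.9987,  0.0002],
       [ 0.9987, -0.0515, -0.0008],
       [-0.0007,  0.0002, -1.    ]])) [-0.4588  1.0391 -0.0203] [-4.2398 -1.7115  9.0357] [-0.5694  0.6234  0.6345  1.8022 -0.4684  0.8709  0.2327]
```

drive_tool(increments=[{"claw":0,"dx":0,"dy":0,"dz":0,"wx":0,"wy":0,"wz":6},{"claw":0,"dx":0,"dy":0,"dz":0,"wx":0,"wy":0,"wz":6},{"claw":0,"dx":0,"dy":0,"dz":0,"wx":0,"wy":0,"wz":3},{"claw":0,"dx":0,"dy":0,"dz":0,"wx":0,"wy":0,"wz":3},{"claw":0,"dx":0,"dy":0,"dz":0,"wx":0,"wy":0,"wz":0}])

```text
t: 11.65
eef_pos: [0.6305, 0.0132, 0.1316]
tool_rot: [0.0, 0.824, 0.567, -0.0]
contact_force: [-4.6, -3.0, 9.5]
gripper_width: 0.103
grasp_force: 79.7
```

```bash
python3 -c "
from h import *
o=get_obs();print(tool(),o['torque'],o['contact_force'],o['gripper_width'])"
```

```text
(array([0.6305, 0.0132, 0.1316]), array([[ 0.3566,  0.9342, -0.0001],
       [ 0.9342, -0.3566, -0.0004],
       [-0.0005,  0.    , -1.    ]])) [-0.3783  1.1406  0.0321] [-4.6183 -3.0434  9.4837] 0.10256203817622564
```

drive_tool(increments=[{"claw":0,"dx":0,"dy":0,"dz":0,"wx":0,"wy":0,"wz":3},{"claw":0,"dx":0,"dy":0,"dz":0,"wx":0,"wy":0,"wz":2},{"claw":0,"dx":0,"dy":0,"dz":0,"wx":0,"wy":0,"wz":0}])

```text
t: 12.02
eef_pos: [0.6304, 0.0133, 0.1316]
tool_rot: [0.0, 0.847, 0.531, -0.0]
contact_force: [-4.6, -1.3, 10.0]
gripper_width: 0.107
grasp_force: 79.7
```

```bash
python3 -c "
from h import *
o=get_obs();print(tool()[1][:2,0],o['torque'],o['contact_force'],o['gripper_width'])
s=read_camera('side')[0][190:290,300:400,::-1]; t=read_camera('top')[0][180:230,290:340,::-1]
r=lambda a:cv2.resize(a,(400,400),interpolation=cv2.INTER_CUBIC)
cv2.imwrite('pics/turn.png',np.hstack([r(t),r(s)]))"
```

```text
[0.4359 0.9   ] [-0.4433  1.1783  0.2145] [-4.6324 -1.3002  9.9867] 0.10660320896018737
```

drive_tool(increments=[{"claw":0,"dx":0,"dy":0,"dz":0,"wx":0,"wy":0,"wz":2},{"claw":0,"dx":0,"dy":0,"dz":0,"wx":0,"wy":0,"wz":2},{"claw":0,"dx":0,"dy":0,"dz":0,"wx":0,"wy":0,"wz":0}])

```text
t: 12.5
eef_pos: [0.6304, 0.0133, 0.1316]
tool_rot: [0.0, 0.865, 0.502, -0.0]
contact_force: [-4.6, -2.2, 9.2]
gripper_width: 0.107
grasp_force: 80.7
```

```bash
python3 -c "
from h import *
o=get_obs();print(tool()[1][:2,0],o['torque'],o['contact_force'],o['gripper_width'])"
```

```text
[0.4959 0.8684] [-0.5308  1.2915  0.9202] [-4.6175 -2.2109  9.1698] 0.10728422540840385
```

Turning now meets 0.92 N m, so the lock is at its stop. Release the key and back off upwards.

drive_tool(increments=[{"claw":0,"dx":0,"dy":0,"dz":0,"wx":0,"wy":0,"wz":-2},{"claw":0.05,"dx":0,"dy":0,"dz":0,"wx":0,"wy":0,"wz":0},{"claw":0.05,"dx":0,"dy":0,"dz":0,"wx":0,"wy":0,"wz":0},{"claw":0.05,"dx":0,"dy":0,"dz":0,"wx":0,"wy":0,"wz":0},{"claw":0.05,"dx":0,"dy":0,"dz":-0.02,"wx":0,"wy":0,"wz":0},{"claw":0.05,"dx":0,"dy":0,"dz":-0.06,"wx":0,"wy":0,"wz":0},{"claw":0.05,"dx":0,"dy":0,"dz":-0.06,"wx":0,"wy":0,"wz":-8},{"claw":0.0,"dx":0,"dy":0,"dz":0,"wx":0,"wy":0,"wz":-9},{"claw":0.0,"dx":0,"dy":0,"dz":0,"wx":0,"wy":0,"wz":0},{"claw":0.0,"dx":0,"dy":0,"dz":0,"wx":0,"wy":0,"wz":0},{"claw":0.0,"dx":0,"dy":0,"dz":0,"wx":0,"wy":0,"wz":0}])

```text
t: 13.88
eef_pos: [0.6303, 0.0143, 0.2696]
tool_rot: [-0.0, 0.771, 0.637, -0.001]
contact_force: [-0.2, 0.8, -1.0]
gripper_width: -0.004
grasp_force: 0.0
```

```bash
python3 - <<'E'
from h import *
import station; print([k for k in dir(station) if k[0]!='_'])
try: print(finger_overhang)
except Exception as e: print(e)
T=tool(); p,d=read_camera("wrist"); np.savez("w5.npz",p=p,d=d,tp=T[0],tR=T[1]); print(T,get_obs()["gripper_width"],get_obs()["q"])
K,R,o=cam("wrist",T)
v,u=np.mgrid[0:480,0:640]
C=np.stack([(u-K[0,2])/K[0,0]*d,(v-K[1,2])/K[1,1]*d,d],-1); W=o+C@R.T
M=calibration("wrist")["mount"]; P=C@M[:3,:3].T+M[:3,3]
m=(W[...,2]>.135)&(W[...,2]<.15)&(np.hypot(W[...,0]-.6305,W[...,1]-.0138)<.05)&(d>0)
print("bow",m.sum(),W[m][:,2].mean(),cv2.minAreaRect(W[m][:,:2].astype(np.float32)*1000))
f=(P[...,2]<.06)&(P[...,2]>-.03)&(abs(P[...,1])<.03)&(d>0)
for a in range(-30,40,5):
    k=f&(P[...,2]*1e3>a)&(P[...,2]*1e3<=a+5)
    if k.sum(): Q=P[k]; print(a,k.sum(),Q.min(0),Q.max(0))
cv2.imwrite("pics/w5.png",p[:,:,::-1])
E
```

```text
['PlanningError', 'calibration', 'finger_overhang', 'get_obs', 'hand_in', 'read_camera']
0.025
(array([0.6303, 0.0143, 0.2696]), array([[ 0.1895,  0.9819, -0.0015],
       [ 0.9819, -0.1895, -0.0005],
       [-0.0008, -0.0014, -1.    ]])) 0.0035547305029518905 [-0.6818  0.4877  0.7906  1.6907 -0.3775  1.1243  0.0267]
bow 764 0.1404310311132488 ((630.3462524414062, 13.782554626464844), (43.87371826171875, 10.980262756347656), 66.86150360107422)
-30 2591 [-0.0106 -0.0299 -0.03  ] [ 0.0152  0.03   -0.025 ]
-25 2038 [-0.0123 -0.03   -0.025 ] [ 0.0146  0.03   -0.02  ]
-20 820 [-0.0049 -0.0289 -0.02  ] [ 0.0146  0.0285 -0.015 ]
-15 830 [-0.0109 -0.0165 -0.0149] [ 0.013   0.0168 -0.01  ]
-10 310 [ 0.0067 -0.0135 -0.01  ] [ 0.0122  0.0135 -0.005 ]
-5 495 [ 0.0062 -0.0135 -0.005 ] [ 0.0121  0.0136 -0.    ]
0 440 [ 0.0062 -0.0138  0.    ] [0.0121 0.0136 0.005 ]
5 413 [ 0.0065 -0.0136  0.005 ] [0.0119 0.0136 0.01  ]
10 356 [ 0.0063 -0.0135  0.01  ] [0.012  0.0135 0.015 ]
15 283 [ 0.0065 -0.013   0.015 ] [0.0119 0.013  0.02  ]
20 64 [ 0.0107 -0.0063  0.02  ] [0.0116 0.0063 0.0229]
```

View pics/w5.png

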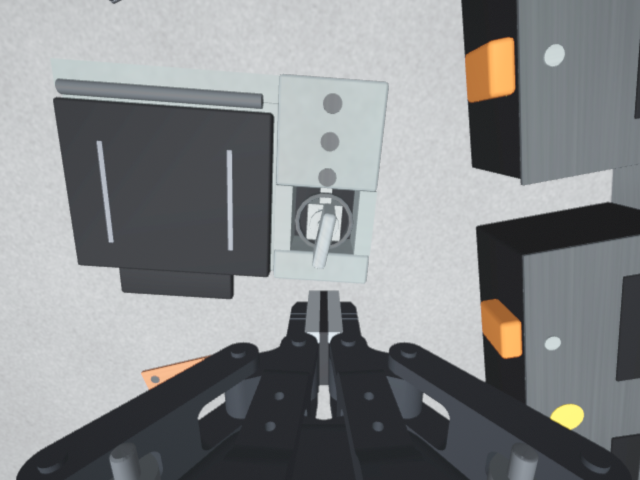

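The key stands home in the lock (bow top 140 mm up, bow at (323,240)) and the lid lip is at (177,285). Now the lip geometry and a lid path, worked out as numbers.

```bash
cat > lid.py <<'E'
from h import *
# tester frame planar: H hinge world xy, a = azimuth of tester x
def fit():
    z=np.load("w5.npz"); T=(z["tp"],z["tR"])
    return [ray("wrist",q,.076,T)[0] for q in [(122,292),(232,298)]]
E
python3 - <<'E'
from lid import *
a,b=fit(); print(a,b,np.linalg.norm(a-b))
ty=(a-b)/np.linalg.norm(a-b); az=np.degrees(np.arctan2(ty[1],ty[0])); m=(a+b)/2
ax=np.radians(az-90); print("y az",az,"x az",az-90,"lip front mid",m)
H=m[:2]+.18*np.array([np.cos(ax),np.sin(ax)]); print("H",H)
# start TCP: pitch 40 deg, tip centre at 12 mm inboard of lip front, z .032
ph=np.radians(40); ov=.025
T=tool(); x=np.array([np.cos(ax),np.sin(ax),0]); d=np.cos(ph)*x-np.array([0,0,np.sin(ph)])
tip=np.r_[m[:2],.032]+.012*x; tcp=tip-ov*d; pre=tcp-.07*d
for n,P in (("tcp",tcp),("pre",pre)): print(n,P,"tool delta",T[1].T@(P-T[0]))
E
```

```text
[ 0.4223 -0.0198  0.076 ] [ 0.5266 -0.0465  0.076 ] 0.10763027074186046
y az 165.62927249089057 x az 75.62927249089057 lip front mid [ 0.4744 -0.0331  0.076 ]
H [0.5191 0.1413]
tcp [ 0.4726 -0.04    0.0481] tool delta [-0.083  -0.1443  0.2218]
pre [ 0.4593 -0.092   0.0931] tool delta [-0.1366 -0.1476  0.1768]
```

drive_tool(increments=[{"claw":0,"dx":-0.0342,"dy":-0.0369,"dz":0.0,"wx":0,"wy":0,"wz":0},{"claw":0,"dx":-0.0342,"dy":-0.0369,"dz":0.0185,"wx":0,"wy":0,"wz":0},{"claw":0,"dx":-0.0342,"dy":-0.0369,"dz":0.0185,"wx":0,"wy":0,"wz":0},{"claw":0,"dx":-0.0342,"dy":-0.0369,"dz":0.02,"wx":0,"wy":0,"wz":0},{"claw":0,"dx":0,"dy":0,"dz":0,"wx":0,"wy":0,"wz":3.5},{"claw":0,"dx":0,"dy":0,"dz":0,"wx":0,"wy":10,"wz":0},{"claw":0,"dx":0,"dy":0,"dz":0,"wx":0,"wy":10,"wz":0},{"claw":0,"dx":0,"dy":0,"dz":0,"wx":0,"wy":10,"wz":0},{"claw":0,"dx":0,"dy":0,"dz":0,"wx":0,"wy":10,"wz":0},{"claw":0,"dx":0,"dy":0,"dz":0,"wx":0,"wy":10,"wz":0},{"claw":0,"dx":0,"dy":0,"dz":0,"wx":0,"wy":0,"wz":0}])

```text
t: 15.3
eef_pos: [0.4589, -0.0947, 0.211]
tool_rot: [-0.26, 0.718, 0.553, 0.332]
contact_force: [0.1, 0.6, 0.4]
gripper_width: 0.001
grasp_force: 0.0
```

```bash
cat >> lid.py <<'E'
AX=np.radians(75.6); X=np.array([np.cos(AX),np.sin(AX),0]); Z=np.array([0,0,1.]); H=np.array([.5191,.1413,.08])
def st():
    p,R=tool(); d=R[:,2]; print("TCP",p,"pitch",np.degrees(np.arcsin(-d[2])),"az",np.degrees(np.arctan2(d[1],d[0])),"q",get_obs()["q"],"F",get_obs()["contact_force"])
    tip=p+.025*d; print("tip rel hinge x,z,y",(tip-H)@X,(tip-H)[2],(tip-H)@np.cross(Z,X)); return p,R
E
python3 -c "
from lid import *
p,R=st(); print(R)"
```

```text
TCP [ 0.4589 -0.0947  0.211 ] pitch 40.10117817805922 az 75.61085379477335 q [ 0.0703  0.4909  0.6076  2.0979 -1.0659  1.3863  1.0635] F [0.0975 0.5511 0.4084]
tip rel hinge x,z,y -0.22446389729282804 0.11488732335001241 -0.0004218965517574641
[[ 0.1674  0.9674  0.1901]
 [ 0.622  -0.2532  0.7409]
 [ 0.7649 -0.0058 -0.6441]]
```

drive_tool(increments=[{"claw":0,"dx":-0.03,"dy":0,"dz":0.0253,"wx":0,"wy":0,"wz":0},{"claw":0,"dx":-0.03,"dy":0,"dz":0.0253,"wx":0,"wy":0,"wz":0},{"claw":0,"dx":-0.03,"dy":0,"dz":0.0253,"wx":0,"wy":0,"wz":0},{"claw":0,"dx":0,"dy":0,"dz":0,"wx":0,"wy":0,"wz":0}])

```text
t: 15.8
eef_pos: [0.4594, -0.0904, 0.0942]
tool_rot: [-0.261, 0.716, 0.556, 0.331]
contact_force: [-0.6, 0.6, 0.0]
gripper_width: 0.001
grasp_force: 0.0
```

```bash
python3 -c "
from lid import *
p,R=st()"
```

```text
TCP [ 0.4594 -0.0904  0.0942] pitch 40.108066149726106 az 76.08368863499999 q [ 0.1362  0.7167  0.5188  2.1266 -1.2059  1.3024  1.2986] F [-0.6301  0.5613  0.0085]
tip rel hinge x,z,y -0.22012330984819972 -0.0019051216453312841 0.00035034444768970024
```

drive_tool(increments=[{"claw":0,"dx":0,"dy":0,"dz":0.025,"wx":0,"wy":0,"wz":0},{"claw":0,"dx":0,"dy":0,"dz":0.025,"wx":0,"wy":0,"wz":0},{"claw":0,"dx":0,"dy":0,"dz":0.018,"wx":0,"wy":0,"wz":0},{"claw":0,"dx":0,"dy":0,"dz":0,"wx":0,"wy":0,"wz":0}])

```text
t: 16.3
eef_pos: [0.4737, -0.0403, 0.0534]
tool_rot: [-0.259, 0.715, 0.557, 0.334]
contact_force: [0.3, -0.4, -0.7]
gripper_width: 0.002
grasp_force: 0.0
```

```bash
cat >> lid.py <<'E'
def path(th,ph=np.radians(40),s=.018,h=.012):
    "tip centre (x,z rel hinge) for lid angle th"
    d=np.array([np.cos(ph),-np.sin(ph)]); n=np.array([np.sin(ph),np.cos(ph)])
    r=np.array([-np.cos(th),np.sin(th)]); u=np.array([-np.sin(th),-np.cos(th)])
    c=.18*r+.014*u+s*d if th<ph else (.18-s)*r+.014*u
    return c-h*n
def rows(ths,start,ph=np.radians(40),**k):
    "increments in tool dx,dz"
    q=np.array(start); 
    for t in ths:
        c=path(np.radians(t),ph,**k); v=c-q; q=c
        print(t,"dx %.4f dz %.4f"%(v@[np.sin(ph),np.cos(ph)],v@[np.cos(ph),-np.sin(ph)]))
E
python3 -c "
from lid import *
p,R=st(); tip=p+.025*R[:,2]-H
rows(range(0,96,5),(tip@X,tip[2]))"
```

```text
TCP [ 0.4737 -0.0403  0.0534] pitch 39.99943915552219 az 75.80235984670624 q [ 0.1024  0.7691  0.4235  2.1603 -1.3268  1.2088  1.3503] F [ 0.3055 -0.4377 -0.6769]
tip rel hinge x,z,y -0.16800380771214338 -0.04268158313742278 -0.0010660785168410403
0 dx 0.0023 dz -0.0096
5 dx 0.0117 dz -0.0105
10 dx 0.0126 dz -0.0095
15 dx 0.0134 dz -0.0083
20 dx 0.0140 dz -0.0071
25 dx 0.0146 dz -0.0059
30 dx 0.0151 dz -0.0046
35 dx 0.0154 dz -0.0033
40 dx 0.0156 dz -0.0019
45 dx 0.0142 dz -0.0006
50 dx 0.0142 dz 0.0006
55 dx 0.0141 dz 0.0019
60 dx 0.0138 dz 0.0031
65 dx 0.0135 dz 0.0043
70 dx 0.0131 dz 0.0054
75 dx 0.0126 dz 0.0066
80 dx 0.0120 dz 0.0076
85 dx 0.0112 dz 0.0086
90 dx 0.0104 dz 0.0096
95 dx 0.0096 dz 0.0105
```

drive_tool(increments=[{"claw":0,"dx":0.0023,"dy":0,"dz":-0.0096,"wx":0,"wy":0,"wz":0},{"claw":0,"dx":0.0117,"dy":0,"dz":-0.0105,"wx":0,"wy":0,"wz":0},{"claw":0,"dx":0.0126,"dy":0,"dz":-0.0095,"wx":0,"wy":0,"wz":0},{"claw":0,"dx":0.0134,"dy":0,"dz":-0.0083,"wx":0,"wy":0,"wz":0},{"claw":0,"dx":0.014,"dy":0,"dz":-0.0071,"wx":0,"wy":0,"wz":0},{"claw":0,"dx":0,"dy":0,"dz":0,"wx":0,"wy":0,"wz":0}])

```text
t: 17.05
eef_pos: [0.4733, -0.0427, 0.1242]
tool_rot: [-0.258, 0.716, 0.556, 0.334]
contact_force: [-2.5, -4.5, -1.8]
gripper_width: 0.0
grasp_force: 1.7
```

```bash
cat >> lid.py <<'E'
def lidang(cams=("side","top")):
    for n in cams:
        p,d=read_camera(n); K,R,o=cam(n); v,u=np.mgrid[0:480,0:640]
        W=o+np.stack([(u-K[0,2])/K[0,0]*d,(v-K[1,2])/K[1,1]*d,d],-1)@R.T-H
        x=W@X; y=W@np.cross(Z,X); m=(d>0)&(abs(y)<.085)&(p.max(-1)<75)&(np.hypot(x,W[...,2])<.185)&(np.hypot(x,W[...,2])>.03)&(W[...,2]>-.03)
        m&=(np.abs(y)>.06) # away from the gripper
        a=np.degrees(np.arctan2(W[...,2][m],-x[m])); h,e=np.histogram(a,bins=np.arange(-20,130,5))
        print(n,m.sum(),"median",np.median(a) if m.any() else None,[(int(e[i]),int(c)) for i,c in enumerate(h) if c>10])
E
python3 -c "
from lid import *
p,R=st(); lidang()"
```

```text
TCP [ 0.4733 -0.0427  0.1242] pitch 40.05845823343656 az 75.44538764900324 q [ 0.0622  0.6223  0.4829  2.1654 -1.2341  1.2466  1.2097] F [-2.5328 -4.5364 -1.8144]
tip rel hinge x,z,y -0.1704480606194555 0.02809694021389257 -0.001459854333551329
side 199 median 18.28374944911512 [(15, 189)]
top 885 median 19.50070368191818 [(10, 14), (15, 548), (20, 302), (25, 11)]
```

drive_tool(increments=[{"claw":0,"dx":0.0146,"dy":0,"dz":-0.0059,"wx":0,"wy":0,"wz":0},{"claw":0,"dx":0.0151,"dy":0,"dz":-0.0046,"wx":0,"wy":0,"wz":0},{"claw":0,"dx":0.0154,"dy":0,"dz":-0.0033,"wx":0,"wy":0,"wz":0},{"claw":0,"dx":0.0156,"dy":0,"dz":-0.0019,"wx":0,"wy":0,"wz":0},{"claw":0,"dx":0.0142,"dy":0,"dz":-0.0006,"wx":0,"wy":0,"wz":0},{"claw":0,"dx":0.0142,"dy":0,"dz":0.0006,"wx":0,"wy":0,"wz":0},{"claw":0,"dx":0.0141,"dy":0,"dz":0.0019,"wx":0,"wy":0,"wz":0},{"claw":0,"dx":0.0138,"dy":0,"dz":0.0031,"wx":0,"wy":0,"wz":0},{"claw":0,"dx":0,"dy":0,"dz":0,"wx":0,"wy":0,"wz":0}])

```text
t: 18.27
eef_pos: [0.4899, 0.0242, 0.2201]
tool_rot: [-0.259, 0.715, 0.556, 0.335]
contact_force: [0.0, 0.6, 0.2]
gripper_width: -0.0
grasp_force: 0.0
```

```bash
python3 -c "
from lid import *
p,R=st(); lidang()"
```

```text
TCP [0.4899 0.0242 0.2201] pitch 39.893608801700246 az 75.66842719420163 q [-0.1083  0.3989  0.5017  2.169  -1.1868  1.2147  0.9329] F [0.0228 0.5633 0.1571]
tip rel hinge x,z,y -0.10148705673553046 0.1241060120010773 -0.0007755303469420272
side 534 median 49.44645235490091 [(-20, 41), (30, 13), (35, 24), (40, 39), (45, 81), (50, 200), (55, 54)]
top 523 median 58.936206245896365 [(50, 11), (55, 444), (60, 54)]
```

drive_tool(increments=[{"claw":0,"dx":0.0135,"dy":0,"dz":0.0043,"wx":0,"wy":0,"wz":0},{"claw":0,"dx":0.0131,"dy":0,"dz":0.0054,"wx":0,"wy":0,"wz":0},{"claw":0,"dx":0.0126,"dy":0,"dz":0.0066,"wx":0,"wy":0,"wz":0},{"claw":0,"dx":0.012,"dy":0,"dz":0.0076,"wx":0,"wy":0,"wz":0},{"claw":0,"dx":0.0112,"dy":0,"dz":0.0086,"wx":0,"wy":0,"wz":0},{"claw":0,"dx":0.0104,"dy":0,"dz":0.0096,"wx":0,"wy":0,"wz":0},{"claw":0,"dx":0,"dy":0,"dz":0,"wx":0,"wy":0,"wz":0}])

```text
t: 19.25
eef_pos: [0.5089, 0.1014, 0.2475]
tool_rot: [-0.26, 0.715, 0.557, 0.334]
contact_force: [-0.2, -0.0, 0.1]
gripper_width: -0.003
grasp_force: 0.0
```

```bash
cat >> lid.py <<'E'
def lidfit(n="side"):
    p,d=read_camera(n); K,R,o=cam(n); v,u=np.mgrid[0:480,0:640]
    W=o+np.stack([(u-K[0,2])/K[0,0]*d,(v-K[1,2])/K[1,1]*d,d],-1)@R.T-H
    x=W@X; y=W@np.cross(Z,X); z=W[...,2]; m=(d>0)&(abs(y)<.09)&(abs(y)>.05)&(p.max(-1)<90)&(np.hypot(x,z)<.19)&(z>.04)&(abs(x)<.19)
    P=np.c_[x[m],z[m]]
    for _ in range(4):
        c=np.median(P,0); w=np.linalg.svd(P-P.mean(0),full_matrices=False)[2][0]; r=(P-P.mean(0))@[-w[1],w[0]]; P=P[abs(r)<max(.006,np.std(r)*1.5)]
    w*=np.sign(w[1]); print(n,len(P),"line angle",np.degrees(np.arctan2(w[1],-w[0])),"mean",P.mean(0),"std",np.std(r))
E
python3 -c "
from lid import *
p,R=st(); lidang(); lidfit(); lidfit('top')
t=p+.025*R[:,2]-H; rows([93,96,99,102,105,108],path(np.radians(90)))"
```

```text
TCP [0.5089 0.1014 0.2475] pitch 39.95269214754623 az 75.8192219415941 q [-0.249   0.3248  0.4552  2.1663 -1.2349  1.1148  0.7836] F [-0.1594 -0.002   0.0795]
tip rel hinge x,z,y -0.02203650192157733 0.1514376679326132 2.2348273568130114e-05
side 754 median 80.10703654908957 [(-20, 36), (55, 12), (60, 21), (65, 32), (70, 65), (75, 124), (80, 347), (85, 34)]
top 349 median 81.88249777982745 [(-20, 27), (-15, 14), (70, 14), (75, 31), (80, 94), (85, 101)]
side 793 line angle 90.2813268348477 mean [-0.0159  0.1083] std 0.0020897230086156736
top 324 line angle 92.70453506605772 mean [-0.0138  0.1215] std 0.0023959892857415848
93 dx 0.0059 dz 0.0062
96 dx 0.0055 dz 0.0065
99 dx 0.0052 dz 0.0068
102 dx 0.0048 dz 0.0070
105 dx 0.0044 dz 0.0073
108 dx 0.0041 dz 0.0075
```

drive_tool(increments=[{"claw":0,"dx":0.0059,"dy":0,"dz":0.0062,"wx":0,"wy":0,"wz":0},{"claw":0,"dx":0.0055,"dy":0,"dz":0.0065,"wx":0,"wy":0,"wz":0},{"claw":0,"dx":0.0052,"dy":0,"dz":0.0068,"wx":0,"wy":0,"wz":0},{"claw":0,"dx":0.0048,"dy":0,"dz":0.007,"wx":0,"wy":0,"wz":0},{"claw":0,"dx":0.0022,"dy":0,"dz":0.0036,"wx":0,"wy":0,"wz":0},{"claw":0,"dx":0,"dy":0,"dz":0,"wx":0,"wy":0,"wz":0}])

```text
t: 20.2
eef_pos: [0.5186, 0.1381, 0.2462]
tool_rot: [-0.26, 0.715, 0.556, 0.334]
contact_force: [0.3, 0.1, -0.5]
gripper_width: -0.001
grasp_force: 0.1
```

```bash
python3 -c "
from lid import *
p,R=st(); lidfit(); lidfit('top')"
```

```text
TCP [0.5186 0.1381 0.2462] pitch 39.94817953308044 az 75.76498445825548 q [-0.3012  0.3248  0.4211  2.1633 -1.28    1.0595  0.7516] F [ 0.327   0.0722 -0.4593]
tip rel hinge x,z,y 0.01592082359808321 0.15019706463882143 -0.00024464381037134046
side 847 line angle 103.97287006468618 mean [0.0096 0.1065] std 0.0022018313167945767
top 635 line angle 104.84843154803718 mean [0.0115 0.1111] std 0.0018493104815715325
```

The lid measures about 104°. Backing off, then a final check.

drive_tool(increments=[{"claw":0,"dx":-0.005,"dy":0,"dz":-0.02,"wx":0,"wy":0,"wz":0},{"claw":0,"dx":0,"dy":0,"dz":-0.04,"wx":0,"wy":0,"wz":0},{"claw":0,"dx":0,"dy":0,"dz":-0.04,"wx":0,"wy":0,"wz":0},{"claw":0,"dx":0,"dy":0,"dz":0,"wx":0,"wy":0,"wz":0},{"claw":0,"dx":0,"dy":0,"dz":0,"wx":0,"wy":0,"wz":0}])

```text
t: 20.92
eef_pos: [0.4986, 0.0596, 0.3067]
tool_rot: [-0.259, 0.716, 0.556, 0.334]
contact_force: [0.9, 0.4, -0.9]
gripper_width: 0.001
grasp_force: 0.0
```

```bash
python3 - <<'E'
from lid import *
p,R=st(); lidfit(); lidfit('top')
s=read_camera('side')[0]; cv2.imwrite('pics/end.png',s[:,:,::-1])
p,d=read_camera("top"); K,R,o=cam("top"); v,u=np.mgrid[0:480,0:640]
W=o+np.stack([(u-K[0,2])/K[0,0]*d,(v-K[1,2])/K[1,1]*d,d],-1)@R.T
m=(np.hypot(W[...,0]-.6305,W[...,1]-.0138)<.04)&(W[...,2]>.13)&(d>0); print("key top",m.sum(),W[m].mean(0))
E
```

```text
TCP [0.4986 0.0596 0.3067] pitch 39.97729848218347 az 75.66700817517535 q [-0.2149  0.2269  0.5084  2.1141 -1.0978  1.206   0.6666] F [ 0.9428  0.4432 -0.8666]
tip rel hinge x,z,y -0.06505388546697422 0.21059688863684828 -0.000391291291539338
side 887 line angle 104.31285332150273 mean [0.0103 0.109 ] std 0.0024376232479893464
top 698 line angle 105.1000313954201 mean [0.0106 0.1078] std 0.0018623699424213005
key top 74 [0.631  0.0141 0.1402]
```

View pics/end.png

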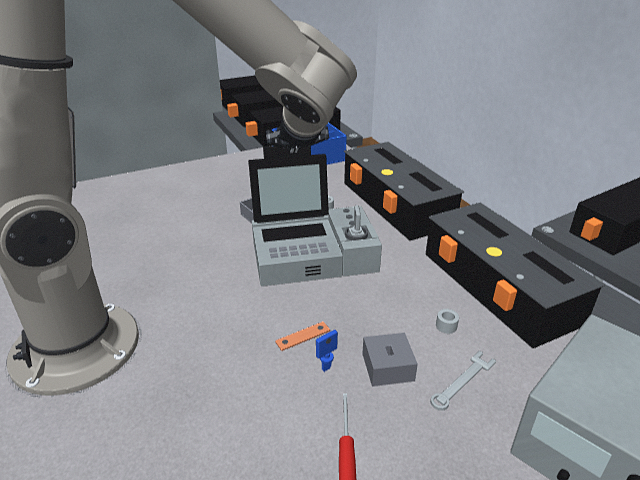

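The lid stands open at (290,190), the key is upright in the lock at (356,222), and the bystanders haven't moved. The gripper is clear, so I'm handing in.

```bash
python3 -c "
from station import *
print(hand_in())"
```

```text
the job is handed in; nothing more can be done
None
```

The job is handed in (no verdict came back): the key is fully home, the lock is turned to its stop, the lid stands at about 104–105°, the gripper is clear of everything and the bystanders look unmoved; it took about 21 s of the 61 s allowed.

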